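# Put the ring-checking kit back on its storage stands

### The job

The ring check is finished, so put the kit away: lay each of the three loose rings flat over the pin of its own beech stand (large black ring on the thick steel pin with the wide green pad, small black ring on the thin steel pin, brass ring on the brass pin), and stand the eye loupe upright in the round well of the fourth stand. Leave the oil bottle and the caliper where they are.

Things in the scene. Friction and masses are not known exactly. Their poses are not given: they have to be found in the camera images.
- large_ring_center (a point): Large black setting ring lying flat on a light grey mat, 2 mm thick: outside diameter 62 mm, 11 mm high, bore about 40 mm to the eye, but count on only 26 mm being free for a pin. 120 g. The point is its centre, half-way up (5.5 mm over its underside); z is its axis. Pick it across the outside. The three rings and the loupe swap places between starts.
- small_ring_center (a point): Small black setting ring lying flat on a light grey mat, 2 mm thick: 47 mm outside diameter, 13 mm high, thick-walled, bore about 26 mm to the eye, but count on only 17 mm of it being free for a pin. 120 g. The point is its centre, half-way up (6.5 mm over its underside); z is the ring's axis. Pick it across the outside.
- brass_ring_center (a point): Thin-walled yellow brass ring with shallow notches in its upper rim, lying flat on a light grey mat, 2 mm thick: 41 mm outside diameter, 10 mm high, free bore 33 mm. 45 g. The point is its centre, half-way up (5 mm over its underside); z is the ring's axis. Pick it across the outside.
- loupe_center (a point): Black eye loupe with a pale lens on top, a slightly waisted barrel 31 mm in diameter and 31 mm high, standing upright on the mat. 40 g. The point is its centre, half-way up (15.5 mm over its underside); z is its axis. To set it in its well, hold it by the upper half.
- large_stand_seat (a point): Stand of the large black ring: fixed square beech block, 80 mm a side, with a round green felt pad 64 mm across and an upright steel bullet-nosed pin in its middle, 23 mm thick. The point is on the pin's axis at the felt's top, 17.5 mm above the bench; the pin rises 26 mm above it, straight for 13 mm, then tapering to a 3 mm tip. The four stands, back right, swap places between starts.
- small_stand_seat (a point): Stand of the small black ring: fixed square beech block, 64 mm by 64 mm, with a round green felt pad 49 mm across on top and an upright steel bullet-nosed pin in the middle, 12 mm thick. The point lies on the pin's axis at the top of the felt, 17.5 mm above the bench; the pin rises 24 mm above it, straight for 12 mm, then tapering to a tip 2 mm wide. x and y run along the block's sides.
- brass_stand_seat (a point): Stand of the brass ring: fixed square beech block, 60 mm by 60 mm, with a round green felt pad 43 mm across on top and an upright bullet-nosed brass pin in the middle, 25 mm thick. The point lies on the pin's axis at the top of the felt, 17.5 mm above the bench; the pin rises 24 mm above it, straight for 12 mm, then tapering to a tip 4 mm wide. x and y run along the block's sides.
- loupe_stand_floor (a point): Stand of the loupe: fixed square beech block, 68 mm by 68 mm and 18 mm high, with no pin but a round well in the middle, 49 mm in diameter and 10 mm deep, with a green felt floor. The point is the centre of the well's floor, 8 mm above the bench. x and y run along the block's sides.
- oil_bottle_center (a point): Bystander: small amber oil bottle with a black and red nozzle, 36 mm in diameter, 92 mm high, standing loose behind the stands. The point is on its axis, 46 mm above its underside. To be left alone.
- caliper_center (a point): Bystander: steel caliper lying loose on the bench at the left front, 165 mm long (its y axis), 66 mm over the jaws, 14 mm high. The point is the middle of that outline, 7 mm above the bench. To be left alone.
Things that resemble listed ones, but are neither listed nor needed, are in the scene too. What is shaped like the part that bears large_ring_center but blue is not meant.

How it is judged:
By the outcome, as a careful person would: the job done as asked, in the order asked, and still so for the second after the job is handed in, with the robot touching nothing.
It also fails if it takes over 99 s, if anything falls off the work surface, if the arm or the gripper's body presses on something with over 40 N, if the wrist force passes 120 N, or if a joint passes its speed limit or range.

### The arm

A 6-joint arm with a two-finger parallel gripper is mounted at the origin on a cart in front of the work surface, level with it; the furniture and walls round the work are solid. World frame = base frame: x ahead of the robot, y to its left, z up, the work surface at z = 0. Lengths are in m, angles in rad, forces in N, time in s.
With the tool pointing down it reaches from about 0.35 to 0.775 m from the base axis. Payload 7.3 kg.
Tool frame: the origin (TCP) lies at the centre of the arm's flange, where the gripper is bolted on; the fingertips stand 178 mm ahead of it and the grasp point (between the pads) lies 159 mm ahead of it; z points along the fingers, y is the line along which they close (so a half turn about z gives the same grasp; the last joint's range is limited). The gripper opens to 92 mm and grips with 3 to 60 N. Pads are 19 mm wide; open, the fingers measure 130 mm over their backs; the gripper's body (75 mm by 190 mm) begins 47 mm behind the grasp point.
Start: joints at [-0.146, 0.342, 1.524, -0, 1.275, -0.146], TCP at [0.525, 0, 0.405] pointing down, gripper open.
Joint ranges: [-2.53, 2.53], [-0.77, 2.02], [0.04, 2.7], [-1, 4.14], [0.28, 2.66], [-3.11, 3.11]. Speed limits (rad/s): [2.57, 2.57, 3.14, 3.14, 3.14, 3.14].

### API

Orientations are given as [roll, pitch, yaw] about the fixed x, y, z axes, in that order (R = Rz(yaw) Ry(pitch) Rx(roll)).
In Python, from cell import telemetry, vision, ticket gives the robot as it stands.
- The arm moves only by the shell command python3 -m crank 'ROWS' [FORCE]. ROWS is JSON, a list of rows, each a list of 5 numbers: the gripper command: -1 is shut, 1 is fully open, values between are in proportion, then the shift along the tool's x, y, z in mm, then the turn about the tool's z in rad. In form: [[fingers, dx, dy, dz, roll], ...]. A call has 1 to 12 rows; each row is the pose to reach, as a shift and turn from the pose commanded when the call began, along the tool's axes at that moment; what a row does not reach only later rows make up. A row lasts 1/12 s, in which the tool goes at most 41.7 mm and 7.16 degrees, less where a joint would pass 70% of its speed; a pose out of reach is approached as far as the arm can. A call with a gripper value outside its range is refused whole. The fingers move at their own pace and stop on an object; FORCE is the grip in N (left out, the last holds). Time passes only in rows, so rows that repeat a pose let the fingers close. It gives the time, the measured TCP pose, the force, the opening and the grip force at its end, in the units of the state.
- telemetry.observe(): the state, without advancing time (a new reading comes with each control period).
- vision.read_camera(name): name is "scene" or "side" or "wrist"; returns (picture, depth): 480x640x3 uint8, red, green, blue; 480x640 float32, m along the optical axis (not along the pixel's ray), 0 where there is no reading.
- vision.get_calibration(name): a dict with "camera_matrix" (3x3 intrinsics, pixels), "dist" ([k1, k2, p1, p2, k3] as OpenCV has them; the pictures are not rectified), "rvec" (rotation vector, rad) and "tvec" (3), from world to camera coordinates, as OpenCV has them. Camera axes: x right, y down, z forward; pixel columns grow to the right and rows downward; lengths in m; the calibration is good to about 2 mm. A picture is of the moment at which its call begins: read the wrist's pose just before it. get_calibration takes no time and is no camera call; for the wrist camera it gives the pose at the moment of the call.
- ticket.hand_in(): hands the job in; it is judged then, once.
The state is a dict: "time": time; "qpos": joint angles; "qvel": joint speeds; "joint_efforts": joint torques, N m; "tool_pos": TCP position; "tool_rot": TCP orientation; "contact_force": force on the tool from outside, world axes, zero at the start; "torque": the same for the moment, N m; "opening": finger opening in m; "grip_force": force on a finger pad.
Only numpy, scipy, OpenCV 4.12 (cv2) and the standard library are available. Lean on these libraries where they do the work, as an engineer would, in place of code of your own. Each camera call takes 0.05 s, during which the arm holds its last target. There are 200 camera calls.

## Working session

There is one attempt and no reset: what is moved stays moved. The work goes in short steps, Python scripts to look and compute and a shell command to move; the robot and the scene stay as the last step left them, time stands still between calls to the robot, and variables do not carry over. Pictures are saved under pics/ and viewed, at most 14 in all, crops included, and the job is handed in when it is done.

```bash
ls; mkdir -p pics
cat > h.py <<'E'
import numpy as np, cv2
from cell import telemetry, vision, ticket
def grab(n,f):
    c=vision.get_calibration(n); p,d=vision.read_camera(n)
    cv2.imwrite('pics/'+f+'.png',p[:,:,::-1]); np.savez('/tmp/'+f+'.npz',p=p,d=d,**{k:np.array(v) for k,v in c.items()})
    return p,d,c
def load(f): return np.load('/tmp/'+f+'.npz')
def ray(c,uv):
    q=cv2.undistortPoints(np.array(uv,float).reshape(-1,1,2),np.array(c['camera_matrix']),np.array(c['dist'])).reshape(-1,2)
    R=cv2.Rodrigues(np.array(c['rvec']))[0]; o=-R.T@np.array(c['tvec']).ravel()
    return o,np.c_[q,np.ones(len(q))]@R
def atz(c,uv,z):
    o,r=ray(c,uv); return o+r*((z-o[2])/r[:,2])[:,None]
def pts(c,d):
    v,u=np.mgrid[:480,:640]; o,r=ray(c,np.c_[u.ravel(),v.ravel()])
    P=(o+r*d.ravel()[:,None]).reshape(480,640,3); P[d==0]=np.nan; return P
E
python3 - <<'E'
from h import *
for n in ['scene','side','wrist']:
    p,d,c=grab(n,n+'0'); o,_=ray(c,[[0,0]]); print(n,o, (d>0).mean())
print(telemetry.observe())
E
```

```text
pics
scene [0.29377375 0.58957401 0.64588083] 0.9960221354166666
side [ 0.19706997 -0.87819373  0.46796375] 0.969404296875
wrist [0.52512365 0.0742912  0.38383406] 0.9909244791666667
{'time': 0.15, 'qpos': array([-1.45968305e-01,  3.42582763e-01,  1.52475354e+00, -8.61999396e-06,
        1.27537065e+00, -1.45993467e-01]), 'qvel': array([ 4.94540420e-04,  1.78173629e-04, -4.11228561e-04,  1.38114994e-03,
       -1.29778656e-03,  5.76502057e-05]), 'joint_efforts': array([ 7.52666965e-04, -4.31470585e+01, -2.44352603e+01,  7.18239485e-02,
        5.38185902e-02, -1.32920518e-04]), 'tool_pos': array([5.24920306e-01, 4.94466127e-05, 4.04209443e-01]), 'tool_rot': array([-3.14048902e+00, -1.53945903e-04,  1.57082392e+00]), 'contact_force': array([ 0.39110959, -0.55625829,  0.03343053]), 'torque': array([-0.00814577,  0.03865663,  0.04025698]), 'grip_force': 0.0, 'opening': 0.09155075807737205}
```

View pics/scene0.png

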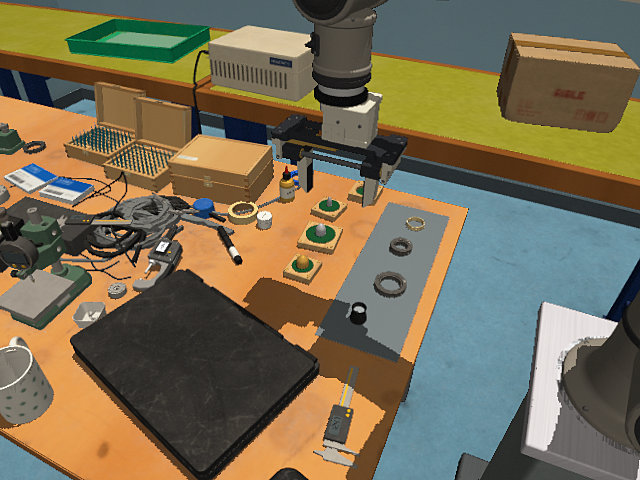

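View pics/side0.png

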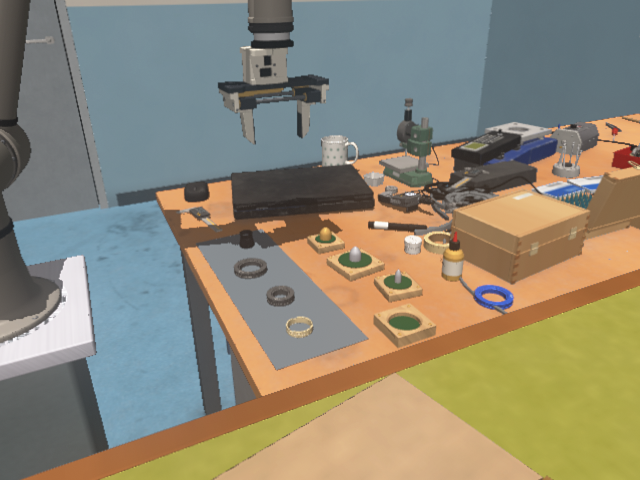

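View pics/wrist0.png

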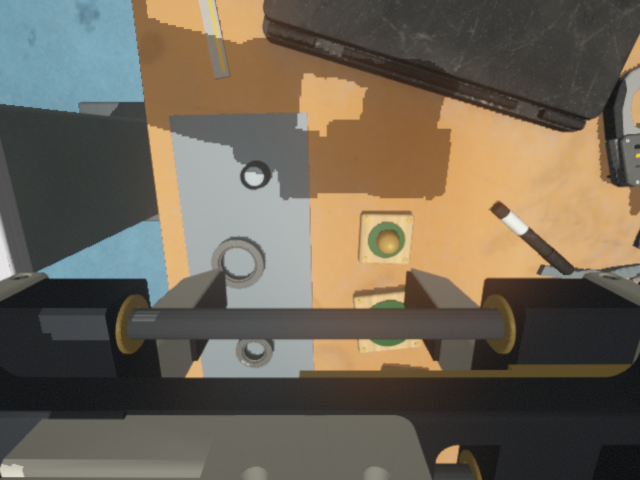

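Scene: on the mat, loupe (358,313), large ring (390,284), small (401,246), brass (415,223). The stands are brass (303,266), large (320,236), small (329,206) and loupe (362,190). The side view confirms this: the blue ring (494,296) and the bottle (453,262) are to be left alone. Next I measure these from both views.

```bash
cat > m.py <<'E'
from h import *
from scipy.optimize import least_squares
S={'large':((390,284),(251,267),.031,.013),'small':((401,246),(281,295),.0235,.015),'brass':((415,223),(300,326),.0205,.012),'loupe':((358,313),(247,240),.0155,.033),
'Lst':((320,236),(355,262),.04,.0175),'Sst':((329,206),(398,286),.032,.0175),'Bst':((303,266),(326,242),.03,.0175),'Ost':((362,190),(405,324),.034,.018),'bottle':((287,187),(453,262),.018,.046)}
a,b=load('scene0'),load('side0'); 
Pa,Pb=pts(a,a['d']),pts(b,b['d'])
for k,(ua,ub,r,z) in S.items():
    xa,xb=atz(a,[ua],z)[0],atz(b,[ub],z)[0]
    # triangulate
    oa,ra=ray(a,[ua]);ob,rb=ray(b,[ub]);A=np.c_[ra[0],-rb[0]];s=np.linalg.lstsq(A,ob-oa,rcond=None)[0]
    t=(oa+ra[0]*s[0]+ob+rb[0]*s[1])/2
    print(k,'scene',xa[:2].round(4),'side',xb[:2].round(4),'tri',t.round(4))
    for n,P in (('scene',Pa),('side',Pb)):
        c=xb[:2] if n=='side' else xa[:2]
        for _ in range(4):
            m=(np.hypot(P[...,0]-c[0],P[...,1]-c[1])<r*1.5)&(abs(P[...,2]-z)<.0035)
            Q=P[m]
            if len(Q)<5: break
            c=(Q[:,:2].max(0)+Q[:,:2].min(0))/2
        print('   ',n,len(Q),c.round(4),'ext',np.ptp(Q[:,:2],axis=0).round(3) if len(Q) else '','z',np.median(Q[:,2]).round(4) if len(Q) else '')
E
python3 m.py
```

```text
large scene [ 0.4298 -0.0633] side [ 0.4312 -0.0752] tri [ 0.432  -0.0682  0.0087]
    scene 359 [ 0.4304 -0.0692] ext [0.061 0.064] z 0.0122
    side 305 [ 0.4306 -0.0699] ext [0.062 0.064] z 0.0127
small scene [ 0.4432 -0.181 ] side [ 0.4442 -0.1951] tri [ 0.4457 -0.1879  0.0099]
    scene 199 [ 0.4444 -0.1875] ext [0.046 0.048] z 0.0145
    side 276 [ 0.4449 -0.1872] ext [0.046 0.049] z 0.0147
brass scene [ 0.4386 -0.2771] side [ 0.4391 -0.2864] tri [ 0.4401 -0.2823  0.0086]
    scene 75 [ 0.4381 -0.282 ] ext [0.04  0.043] z 0.0112
    side 168 [ 0.4393 -0.2826] ext [0.041 0.043] z 0.0114
loupe scene [0.4542 0.0504] side [ 0.4494 -0.0006] tri [0.4592 0.0347 0.0154]
    scene 53 [0.4579 0.0367] ext [0.027 0.027] z 0.0312
    side 2 [ 0.4494 -0.0006] ext [0.    0.001] z 0.0326
Lst scene [ 0.6105 -0.136 ] side [ 0.6094 -0.1546] tri [ 0.6146 -0.1443  0.0108]
    scene 713 [ 0.6134 -0.1436] ext [0.085 0.087] z 0.0167
    side 728 [ 0.6126 -0.1469] ext [0.085 0.086] z 0.0169
Sst scene [ 0.6376 -0.2474] side [ 0.6325 -0.2634] tri [ 0.6397 -0.2545  0.0115]
    scene 379 [ 0.6388 -0.25  ] ext [0.067 0.071] z 0.0167
    side 641 [ 0.6376 -0.2519] ext [0.069 0.069] z 0.0168
Bst scene [ 0.6017 -0.0344] side [ 0.5989 -0.0532] tri [ 0.6049 -0.041   0.0108]
    scene 446 [ 0.604  -0.0362] ext [0.061 0.061] z 0.0164
    side 294 [ 0.6031 -0.0395] ext [0.061 0.061] z 0.0165
Ost scene [ 0.5916 -0.3445] side [ 0.5798 -0.3611] tri [ 0.5907 -0.3511  0.0111]
    scene 171 [ 0.5843 -0.3513] ext [0.07  0.074] z 0.0178
    side 837 [ 0.5841 -0.3515] ext [0.071 0.071] z 0.0179
bottle scene [ 0.742  -0.2386] side [ 0.7344 -0.2783] tri [ 0.7525 -0.2582  0.0318]
    scene 45 [ 0.7518 -0.2487] ext [0.034 0.025] z 0.0467
    side 86 [ 0.7492 -0.2603] ext [0.032 0.029] z 0.0464
```

```bash
python3 -m crank '[[1,-20,-10,0,-0.12],[1,-40,-20,0,-0.24],[1,-80,-25,0,-0.36],[1,-80,-25,0,-0.48],[1,-80,-25,0,-0.6],[1,-80,-25,0,-0.72],[1,-80,-25,0,-0.84],[1,-80,-25,0,-0.96],[1,-80,-25,0,-1.08],[1,-80,-25,0,-1.2],[1,-80,-25,0,-1.32],[1,-80,-25,0,-1.44]]'
python3 -m crank '[[1,0,0,0,-0.1308],[1,0,0,0,-0.1308],[1,0,0,0,-0.1308],[1,0,0,0,-0.1308]]'
python3 - <<'E'
from h import *
s=telemetry.observe(); print(s['time'],s['tool_pos'],s['tool_rot'],s['qpos'])
p,d,c=grab('wrist','w1'); print(ray(c,[[320,240]]),c['camera_matrix'])
E
```

```text
time: 1.15
tool_pos: [0.4999, -0.08, 0.4045]
tool_rot: [3.141, -0.001, 3.017]
contact_force: [-0.8, 0.7, -0.5]
opening: 0.0918
grip_force: 0.0
time: 1.48
tool_pos: [0.5, -0.08, 0.4046]
tool_rot: [3.141, -0.0, 3.138]
contact_force: [-0.3, -1.1, 0.2]
opening: 0.0919
grip_force: 0.0
1.4833 [ 0.49995625 -0.07997368  0.40462141] [ 3.14149535e+00 -2.18646886e-04  3.13802986e+00] [-3.10098708e-01  3.07997037e-01  1.57422037e+00  2.81445486e-05
  1.25961306e+00 -1.87734085e+00]
(array([ 0.4264112 , -0.07927818,  0.3843203 ]), array([[ 0.29073012,  0.01459485, -0.95697716]])) [[335.00968098   0.         315.10922816]
 [  0.         335.00968098 233.92187115]
 [  0.           0.           1.        ]]
```

View pics/w1.png

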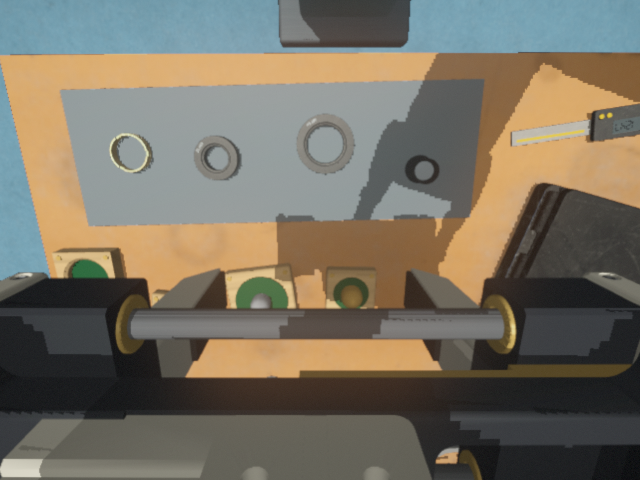

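Wrist view: brass ring (131,153), small ring (217,158), large ring (326,144), loupe (422,170); stands lie at the lower edge. Next I view the stands from the same height and orientation.

```bash
python3 -m crank '[[1,-40,-10,0,0.0037],[1,-80,-30,0,0.0037],[1,-120,-60,0,0.0037],[1,-160,-90,0,0.0037],[1,-180,-110,0,0.0037],[1,-180,-110,0,0.0037],[1,-180,-110,0,0.0037],[1,-180,-110,0,0.0037]]'
cat > w.py <<'E'
from h import *
import sys
def circ(Q):
    A=np.c_[2*Q[:,:2],np.ones(len(Q))]; s=np.linalg.lstsq(A,(Q[:,:2]**2).sum(1),rcond=None)[0]
    return s[:2],np.sqrt(s[2]+s[0]**2+s[1]**2)
def top(P,c,r,zt,dz=.003):
    for _ in range(5):
        m=(np.hypot(P[...,0]-c[0],P[...,1]-c[1])<r*1.35)&(abs(P[...,2]-zt)<dz); Q=P[m]
        if len(Q)<8: return None
        c=(Q[:,:2].max(0)+Q[:,:2].min(0))/2
    # outer boundary via convex hull + circle fit
    h=cv2.convexHull(Q[:,:2].astype(np.float32)*1000).reshape(-1,2)/1000
    cc,rr=circ(h); return len(Q),c.round(4),Q[:,:2].mean(0).round(4),cc.round(4),rr.round(4),np.median(Q[:,2]).round(4)
R={'large':((.4305,-.0695),.031,.013),'small':((.4445,-.1873),.0235,.015),'brass':((.4385,-.2823),.0205,.012),'loupe':((.458,.036),.0155,.033)}
ST={'L':((.613,-.145),.0115,.0305,.013,.080),'S':((.638,-.251),.006,.0295,.012,.064),'B':((.6035,-.038),.0125,.0295,.012,.060),'O':((.584,-.3515),.0,.018,0,.068)}
E
python3 - <<'E'
from w import *
a=load('w1');P=pts(a,a['d'])
for k,(c,r,z) in R.items(): print(k,top(P,c,r,z))
s=telemetry.observe();print(s['tool_pos'],s['tool_rot'])
p,d,c=grab('wrist','w2');P=pts(c,d)
for k,(c0,r,z,_,w) in ST.items():
    m=(abs(P[...,0]-c0[0])<.065)&(abs(P[...,1]-c0[1])<.053)&(abs(P[...,2]-.0168)<.004);Q=P[m]
    if len(Q)>20:
        (cx,cy),wh,an=cv2.minAreaRect(Q[:,:2].astype(np.float32)*1000); print(k,'block',len(Q),round(cx,1),round(cy,1),np.round(wh,1),round(an,1),np.median(Q[:,2]).round(4))
    # felt by colour
    col=p.astype(int); g=m&(col[...,1]>col[...,0]*1.3)
    if g.sum()>10:
        G=P[g]; h=cv2.convexHull(G[:,:2].astype(np.float32)*1000).reshape(-1,2)/1000; print('   felt',g.sum(),circ(h),G[:,2].mean().round(4))
    m=(np.hypot(P[...,0]-c0[0],P[...,1]-c0[1])<.02)&(P[...,2]>.024)&(P[...,2]<.06)
    if m.sum()>5:
        Q=P[m];print('   pin',m.sum(),Q.mean(0).round(4),(Q[:,:2].max(0)+Q[:,:2].min(0))/2,'top',Q[:,2].max().round(4), Q[Q[:,2]>Q[:,2].max()-.005].mean(0).round(4))
E
```

```text
time: 2.2
tool_pos: [0.6799, -0.19, 0.4037]
tool_rot: [3.141, -0.002, 3.136]
contact_force: [-0.1, 0.1, 0.4]
opening: 0.0916
grip_force: 0.0
large (1550, array([ 0.4315, -0.0679]), array([ 0.4308, -0.0681]), array([ 0.4315, -0.0681]), np.float64(0.0308), np.float64(0.0124))
small (1020, array([ 0.4454, -0.1866]), array([ 0.4454, -0.1863]), array([ 0.4457, -0.1863]), np.float64(0.0233), np.float64(0.0143))
brass (321, array([ 0.4409, -0.2812]), array([ 0.4401, -0.2816]), array([ 0.4406, -0.2811]), np.float64(0.0206), np.float64(0.0116))
loupe (113, array([0.4585, 0.0367]), array([0.4593, 0.0386]), array([0.4585, 0.0366]), np.float64(0.0133), np.float64(0.0317))
[ 0.67987902 -0.18996715  0.40374045] [ 3.14063250e+00 -1.60868710e-03  3.13628687e+00]
L block 5217 614.4 -144.3 [79.7 79.9] 7.1 0.0163
   felt 1961 (array([ 0.61488442, -0.14443536]), np.float64(0.03011587591068126)) 0.0171
   pin 405 [ 0.6141 -0.1455  0.0369] [ 0.61412766 -0.14447368] top 0.0439 [ 0.6144 -0.1447  0.0412]
S block 3307 639.7 -249.9 [63.6 63.8] 83.2 0.0161
   felt 968 (array([ 0.64039907, -0.25051357]), np.float64(0.022345238207288055)) 0.017
   pin 110 [ 0.6391 -0.2487  0.0349] [ 0.63942729 -0.24980934] top 0.0429 [ 0.6397 -0.2499  0.0397]
B block 2633 606.1 -37.7 [59.9 59.4] 89.7 0.0162
   pin 526 [ 0.6059 -0.041   0.0351] [ 0.60617224 -0.03897761] top 0.0426 [ 0.6058 -0.0384  0.0397]
O block 2901 586.0 -350.7 [68.1 69.6] 0.7 0.0175
```

View pics/w2.png

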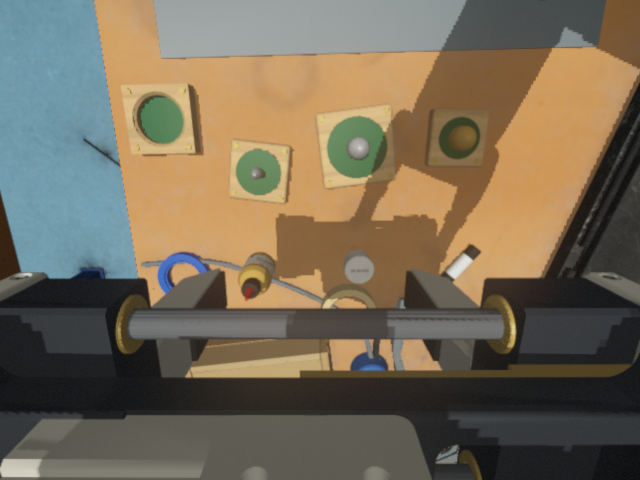

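Brass stand (458,138), large stand (356,147), small stand (259,172), loupe stand (161,120); bottle (255,275). Block sizes and heights match the text. I go to the large ring.

```bash
python3 -m crank '[[1,35,15,0,-0.005],[1,70,32,0,-0.005],[1,105,50,15,-0.005],[1,140,68,40,-0.005],[1,175,86,65,-0.005],[1,210,104,90,-0.005],[1,248,122,120,-0.005],[1,248,122,150,-0.005],[1,248,122,174,-0.005],[1,248,122,174,-0.005],[1,248,122,174,-0.005]]'
python3 - <<'E'
from w import *
s=telemetry.observe();print(s['tool_pos'],s['tool_rot'])
p,d,c=grab('wrist','w3');P=pts(c,d)
print(top(P,(.4315,-.068),.031,.013))
E
```

```text
time: 3.17
tool_pos: [0.4318, -0.0663, 0.2315]
tool_rot: [3.141, -0.001, -3.14]
contact_force: [0.9, 0.2, -0.1]
opening: 0.092
grip_force: 0.0
[ 0.43178845 -0.06629837  0.23147459] [ 3.14127828e+00 -7.43615673e-04 -3.13963202e+00]
(4171, array([ 0.432 , -0.0686]), array([ 0.4306, -0.0684]), array([ 0.4317, -0.0684]), np.float64(0.031), np.float64(0.0124))
```

View pics/w3.png

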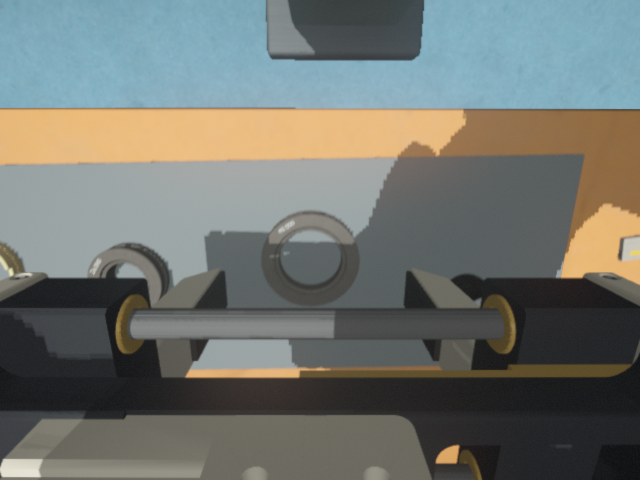

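Ring at (310,258), centred between the fingers. Descend and grip.

```bash
python3 -m crank '[[1,0,-2,25,0],[1,0,-2,45,0],[1,0,-2,49,0],[1,0,-2,49,0],[0.3,0,-2,49,0],[0.1,0,-2,49,0],[0.1,0,-2,49,0],[0.1,0,-2,49,0],[0.1,0,-2,49,0],[0.1,0,-2,49,0]]' 20
python3 - <<'E'
from w import *
s=telemetry.observe();print(s['tool_pos'],s['tool_rot'],s['opening'],s['grip_force'])
p,d,c=grab('wrist','w4');P=pts(c,d)
print(top(P,(.4315,-.068),.031,.013))
E
```

```text
time: 4.05
tool_pos: [0.4326, -0.0691, 0.1822]
tool_rot: [-3.141, 0.001, -3.14]
contact_force: [0.8, -0.2, 4.9]
opening: 0.0595
grip_force: 20.0
[ 0.43262909 -0.06910866  0.18216941] [-3.14125657e+00  8.87635663e-04 -3.14017043e+00] 0.059508216033880186 19.993319911664003
(4958, array([ 0.4314, -0.068 ]), array([ 0.4217, -0.0683]), array([ 0.4311, -0.0681]), np.float64(0.0325), np.float64(0.0125))
```

```bash
python3 -m crank '[[0.1,0,0,-30,0],[0.1,0,0,-60,0],[0.1,-15,-7,-65,0],[0.1,-45,-20,-65,0],[0.1,-80,-34,-65,0],[0.1,-115,-48,-65,0],[0.1,-150,-62,-65,0],[0.1,-183,-76,-65,0],[0.1,-183,-76,-65,0],[0.1,-183,-76,-65,0],[0.1,-183,-76,-65,0]]'
python3 - <<'E'
from w import *
s=telemetry.observe();print(s['tool_pos'],s['tool_rot'],s['opening'],s['grip_force'])
p,d,c=grab('wrist','w5');P=pts(c,d)
zs=s['tool_pos'][2]-.1822+.0125
print(top(P,s['tool_pos'][:2]-[.0008,-.0008],.031,zs))
m=(np.hypot(P[...,0]-.6144,P[...,1]+.1444)<.02)&(P[...,2]>.024)&(P[...,2]<.06);Q=P[m];print(m.sum(),Q.mean(0),Q.max(0),Q.min(0))
m=(np.hypot(P[...,0]-.6144,P[...,1]+.1444)<.065)&(abs(P[...,2]-.0168)<.004);Q=P[m]
r=cv2.minAreaRect(Q[:,:2].astype(np.float32)*1000);print(r)
E
```

```text
time: 5.02
tool_pos: [0.6148, -0.1445, 0.2456]
tool_rot: [3.14, -0.003, -3.14]
contact_force: [0.1, 0.7, -2.0]
opening: 0.0596
grip_force: 19.9
[ 0.61479096 -0.14450085  0.24562634] [ 3.14047769e+00 -2.78291784e-03 -3.14032425e+00] 0.05961259319075135 19.926855495214113
(5012, array([ 0.6132, -0.1437]), array([ 0.6031, -0.1437]), array([ 0.6132, -0.1429]), np.float64(0.0326), np.float64(0.0759))
783 [ 0.61333489 -0.14438584  0.03840421] [ 0.62356958 -0.1331816   0.04436393] [ 0.60581643 -0.15551639  0.02462584]
((614.2738037109375, -144.5286865234375), (79.63648223876953, 79.77287292480469), 7.177731513977051)
```

View pics/w5.png

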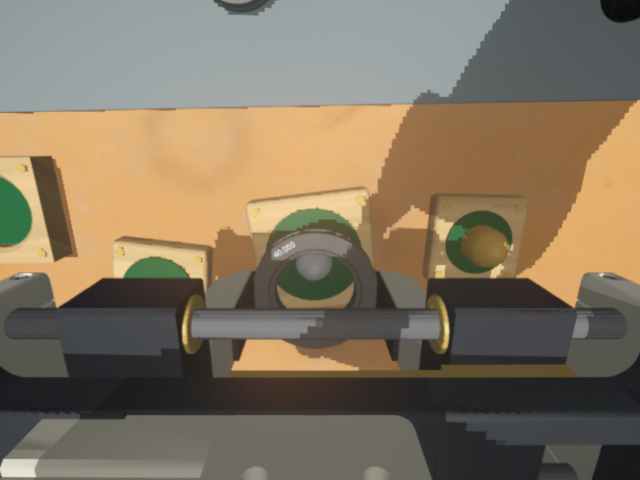

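The ring hangs level at (315,290) and the pin tip at (314,265) shows through the bore. Offset is about 1 mm, so I shift and lower it in steps.

```bash
python3 -m crank '[[0.1,-1,-1,10,0],[0.1,-1,-1,20,0],[0.1,-1,-1,28,0],[0.1,-1,-1,32,0],[0.1,-1,-1,36,0],[0.1,-1,-1,36,0]]'; python3 -m crank '[[0.1,0,0,2,0],[0.1,0,0,4,0],[0.1,0,0,4,0]]'
```

```text
time: 5.57
tool_pos: [0.6162, -0.1457, 0.2096]
tool_rot: [3.141, -0.002, -3.14]
contact_force: [-0.0, 0.2, -1.4]
opening: 0.0598
grip_force: 19.9
time: 5.82
tool_pos: [0.6166, -0.1458, 0.2066]
tool_rot: [-3.142, 0.0, -3.14]
contact_force: [0.2, 0.2, -1.5]
opening: 0.0593
grip_force: 19.9
```

```bash
python3 -m crank '[[0.1,0,0,3,0],[0.1,0,0,6,0],[0.1,0,0,8,0],[0.1,0,0,8,0],[0.1,0,0,8,0]]'
```

```text
time: 6.23
tool_pos: [0.6165, -0.1458, 0.1985]
tool_rot: [3.141, -0.0, -3.14]
contact_force: [-0.1, -0.1, -2.5]
opening: 0.0598
grip_force: 19.9
```

```bash
python3 -m crank '[[0.4,0,0,0,0],[0.7,0,0,0,0],[0.7,0,0,0,0],[0.7,0,0,0,0],[0.7,0,0,-35,0],[0.7,0,0,-70,0],[0.7,30,-8,-70,0],[0.7,70,-16,-60,0],[0.7,110,-28,-50,0],[0.7,150,-36,-40,0],[0.5,170,-41,-32,0],[0.5,170,-41,-32,0]]'
python3 - <<'E'
from w import *
s=telemetry.observe();print(s['tool_pos'],s['tool_rot'],s['opening'],s['grip_force'])
p,d,c=grab('wrist','w6');P=pts(c,d)
print(top(P,(.4455,-.1864),.0235,.0147))
p,d,c=grab('side','s1');P=pts(c,d); print(top(P,(.6125,-.146),.031,.0285,.0035)); print(top(P,(.445,-.187),.0235,.0147))
E
```

```text
time: 7.23
tool_pos: [0.4425, -0.187, 0.2295]
tool_rot: [3.139, -0.005, 3.141]
contact_force: [-0.1, -0.1, -0.3]
opening: 0.0704
grip_force: 0.0
[ 0.44245022 -0.18703785  0.22952879] [ 3.13882719 -0.00539878  3.14051895] 0.07037878699949433 0.0
(2948, array([ 0.4454, -0.1868]), array([ 0.4449, -0.1867]), array([ 0.4455, -0.1868]), np.float64(0.0234), np.float64(0.0144))
(310, array([ 0.6144, -0.1463]), array([ 0.6117, -0.1508]), array([ 0.6146, -0.1462]), np.float64(0.0314), np.float64(0.0284))
(270, array([ 0.4449, -0.1877]), array([ 0.4444, -0.1889]), array([ 0.4444, -0.1881]), np.float64(0.0239), np.float64(0.0147))
```

Large ring seated (top at 28.4 mm). Pick the small ring.

```bash
python3 -m crank '[[0.5,0,0,20,0],[0.5,0,0,40,0],[0.5,0,0,46,0],[0.5,0,0,46,0],[-0.1,0,0,46,0],[-0.15,0,0,46,0],[-0.15,0,0,46,0],[-0.15,0,0,46,0],[-0.15,0,0,46,0]]' 20
python3 - <<'E'
from w import *
s=telemetry.observe();print(s['tool_pos'],s['tool_rot'],s['opening'],s['grip_force'])
p,d,c=grab('wrist','w7');P=pts(c,d)
print(top(P,(.4455,-.1864),.0235,.0147))
E
```

```text
time: 8.08
tool_pos: [0.447, -0.1871, 0.1855]
tool_rot: [-3.141, 0.002, -3.14]
contact_force: [-0.9, 1.0, 3.2]
opening: 0.0444
grip_force: 20.0
[ 0.44695674 -0.18713441  0.18548591] [-3.14082974e+00  1.55775187e-03 -3.14036400e+00] 0.04436522833857598 19.965054740077903
(3406, array([ 0.4388, -0.1864]), array([ 0.4373, -0.1864]), array([ 0.4419, -0.1862]), np.float64(0.0238), np.float64(0.0144))
```

```bash
python3 -m crank '[[-0.15,0,0,-30,0],[-0.15,0,0,-60,0],[-0.15,-20,-7,-63,0],[-0.15,-50,-17,-63,0],[-0.15,-85,-28,-63,0],[-0.15,-120,-40,-63,0],[-0.15,-155,-51,-63,0],[-0.15,-194,-63,-63,0],[-0.15,-194,-63,-63,0],[-0.15,-194,-63,-63,0],[-0.15,-194,-63,-63,0]]'
python3 - <<'E'
from w import *
s=telemetry.observe();print(s['tool_pos'],s['tool_rot'],s['opening'],s['grip_force'])
p,d,c=grab('wrist','w8');P=pts(c,d)
zs=s['tool_pos'][2]-.1855+.0145
print(top(P,s['tool_pos'][:2]-[.0015,-.0008],.0235,zs))
c0=(.6397,-.2499)
m=(np.hypot(P[...,0]-c0[0],P[...,1]-c0[1])<.055)&(abs(P[...,2]-.0168)<.004);Q=P[m]
print(cv2.minAreaRect(Q[:,:2].astype(np.float32)*1000))
E
```

```text
time: 9.05
tool_pos: [0.64, -0.2494, 0.2465]
tool_rot: [3.14, -0.003, -3.14]
contact_force: [-0.7, -0.3, -1.2]
opening: 0.0443
grip_force: 20.0
[ 0.63995453 -0.2494334   0.24650663] [ 3.14018812e+00 -2.77245228e-03 -3.14021395e+00] 0.044332502805789216 20.006249152372675
(3416, array([ 0.6313, -0.2486]), array([ 0.6296, -0.2484]), array([ 0.6343, -0.2496]), np.float64(0.0237), np.float64(0.0753))
((639.5870971679688, -250.37158203125), (63.72208023071289, 63.62601852416992), 83.22932434082031)
```

View pics/w8.png

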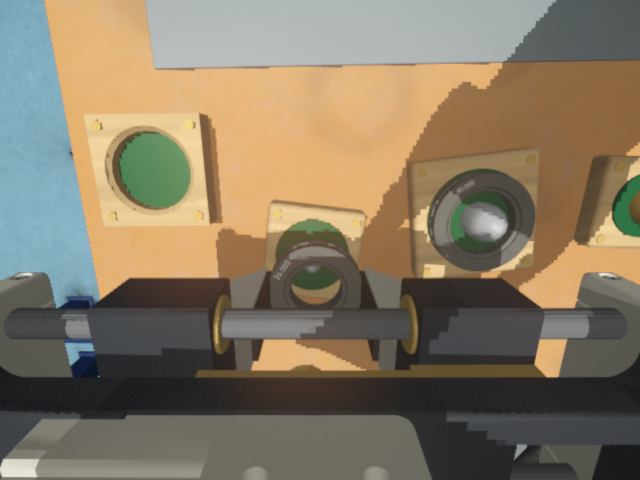

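Large ring sits over its pin at (482,222); the small ring (316,272) is centred over its pin. Lower.

```bash
python3 -m crank '[[-0.15,0,-0.5,10,0],[-0.15,0,-0.5,20,0],[-0.15,0,-0.5,27,0],[-0.15,0,-0.5,32,0],[-0.15,0,-0.5,36,0],[-0.15,0,-0.5,36,0]]'; python3 -m crank '[[-0.15,0,0,2,0],[-0.15,0,0,5,0],[-0.15,0,0,8,0],[-0.15,0,0,8,0]]'
```

```text
time: 9.6
tool_pos: [0.6403, -0.2502, 0.2105]
tool_rot: [3.141, -0.002, -3.14]
contact_force: [-0.2, 0.7, -0.6]
opening: 0.0442
grip_force: 20.0
time: 9.93
tool_pos: [0.6406, -0.2502, 0.2031]
tool_rot: [3.141, -0.001, -3.14]
contact_force: [0.5, -0.0, -0.9]
opening: 0.0446
grip_force: 20.0
```

```bash
python3 -m crank '[[-0.15,0,0,1.5,0],[-0.15,0,0,1.5,0],[0.2,0,0,1.5,0],[0.4,0,0,1.5,0],[0.4,0,0,1.5,0],[0.4,0,0,-30,0],[0.4,0,0,-60,0],[0.4,35,-5,-60,0],[0.4,75,-12,-60,0],[0.4,115,-20,-50,0],[0.4,155,-28,-40,0],[0.4,199,-31,-28,0]]'
python3 -m crank '[[0.4,0,0,0,0],[0.4,0,0,0,0]]'
python3 - <<'E'
from w import *
s=telemetry.observe();print(s['tool_pos'],s['tool_rot'],s['opening'],s['grip_force'])
p,d,c=grab('wrist','w9');P=pts(c,d)
print(top(P,(.4406,-.2812),.0205,.0117))
p,d,c=grab('side','s2');P=pts(c,d); print(top(P,(.6385,-.251),.0235,.0305,.0035))
E
```

```text
time: 10.93
tool_pos: [0.4447, -0.2817, 0.2337]
tool_rot: [-3.139, 0.002, -3.14]
contact_force: [0.1, -1.2, -0.1]
opening: 0.0643
grip_force: 0.0
time: 11.1
tool_pos: [0.4444, -0.2814, 0.2329]
tool_rot: [3.14, -0.001, 3.14]
contact_force: [0.7, -0.1, 0.4]
opening: 0.0642
grip_force: 0.0
[ 0.44441532 -0.28135577  0.23289536] [ 3.14037802e+00 -1.32785380e-03  3.14031081e+00] 0.06415723215647413 0.0
(769, array([ 0.4396, -0.2814]), array([ 0.4397, -0.2814]), array([ 0.4397, -0.2813]), np.float64(0.0205), np.float64(0.0117))
(269, array([ 0.6383, -0.2504]), array([ 0.637 , -0.2525]), array([ 0.6381, -0.2509]), np.float64(0.0237), np.float64(0.0302))
```

Small ring seated. Pick the brass ring.

```bash
python3 -m crank '[[0.4,3,-0.5,20,0],[0.4,3,-0.5,40,0],[0.4,3,-0.5,50,0],[0.4,3,-0.5,50,0],[0,3,-0.5,50,0],[-0.25,3,-0.5,50,0],[-0.25,3,-0.5,50,0],[-0.25,3,-0.5,50,0],[-0.25,3,-0.5,50,0]]' 12
python3 -m crank '[[-0.25,0,0,-30,0],[-0.25,0,0,-62,0],[-0.25,-20,30,-62,0],[-0.25,-40,60,-62,0],[-0.25,-60,90,-62,0],[-0.25,-80,120,-62,0],[-0.25,-100,150,-62,0],[-0.25,-120,180,-62,0],[-0.25,-140,210,-62,0],[-0.25,-166,243,-62,0],[-0.25,-166,243,-62,0],[-0.25,-166,243,-62,0]]'
python3 - <<'E'
from w import *
s=telemetry.observe();print(s['tool_pos'],s['tool_rot'],s['opening'],s['grip_force'])
p,d,c=grab('wrist','w10');P=pts(c,d)
zs=s['tool_pos'][2]-.183+.0117
print(top(P,s['tool_pos'][:2]-[.0015,-.0008],.0205,zs))
c0=(.606,-.038)
m=(np.hypot(P[...,0]-c0[0],P[...,1]-c0[1])<.048)&(abs(P[...,2]-.0168)<.004);Q=P[m]
print(cv2.minAreaRect(Q[:,:2].astype(np.float32)*1000))
E
```

```text
time: 11.95
tool_pos: [0.4436, -0.2819, 0.1838]
tool_rot: [-3.14, 0.002, -3.14]
contact_force: [0.4, 0.4, 2.8]
opening: 0.0402
grip_force: 12.0
time: 12.95
tool_pos: [0.6096, -0.0365, 0.2449]
tool_rot: [-3.141, 0.001, -3.136]
contact_force: [-0.8, -0.1, -0.6]
opening: 0.0401
grip_force: 12.0
[ 0.60959573 -0.03646586  0.24493908] [-3.14146435e+00  5.68205564e-04 -3.13645742e+00] 0.040056473356880014 11.999238260323182
(1071, array([ 0.6017, -0.0358]), array([ 0.5991, -0.0354]), array([ 0.6065, -0.0343]), np.float64(0.0229), np.float64(0.073))
((605.1156005859375, -36.79601287841797), (59.841861724853516, 59.7300910949707), 88.93734741210938)
```

View pics/w10.png

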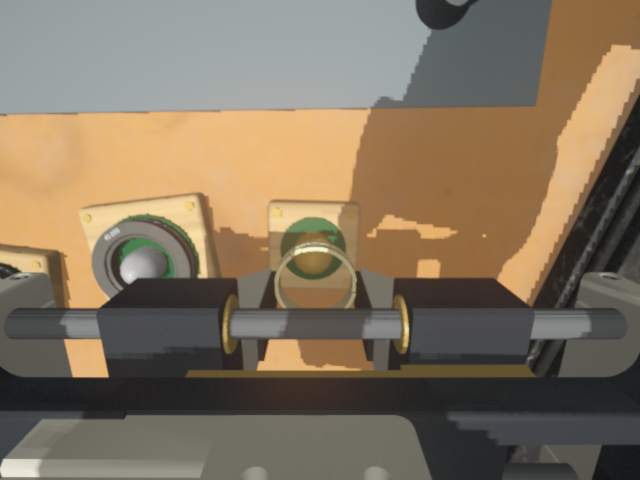

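Brass ring at (315,275) over the brass pin (315,258), about 1 mm off in y. Lower and release.

```bash
python3 -m crank '[[-0.25,0,-1,12,0],[-0.25,0,-1,24,0],[-0.25,0,-1,30,0],[-0.25,0,-1,36,0],[-0.25,0,-1,36,0]]'; python3 -m crank '[[-0.25,0,0,3,0],[-0.25,0,0,6,0],[-0.25,0,0,8.5,0],[-0.25,0,0,8.5,0],[-0.25,0,0,8.5,0]]'
```

```text
time: 13.42
tool_pos: [0.6082, -0.0402, 0.207]
tool_rot: [3.141, -0.003, -3.142]
contact_force: [-0.7, 0.5, -0.0]
opening: 0.0403
grip_force: 12.0
time: 13.83
tool_pos: [0.609, -0.0395, 0.2005]
tool_rot: [-3.142, 0.0, -3.14]
contact_force: [-0.0, 0.0, -1.5]
opening: 0.04
grip_force: 12.0
```

```bash
python3 -m crank '[[-0.25,0,0,1,0],[0.1,0,0,1,0],[0.3,0,0,1,0],[0.3,0,0,1,0],[0.3,0,0,-30,0],[0.3,0,0,-65,0],[0.3,30,20,-65,0],[0.3,65,40,-65,0],[0.3,105,60,-65,0],[0.3,149,75,-55,0],[0.3,149,75,-55,0],[0.3,149,75,-55,0]]'
python3 - <<'E'
from w import *
s=telemetry.observe();print(s['tool_pos'],s['tool_rot'],s['opening'],s['grip_force'])
p,d,c=grab('wrist','w11');P=pts(c,d)
print(top(P,(.4586,.0367),.0155,.032))
p,d,c=grab('side','s3');P=pts(c,d); print(top(P,(.604,-.0395),.0205,.0275,.003))
a=load('scene0');P=pts(a,a['d']);m=(P[...,0]>.41)&(P[...,0]<.51)&(P[...,1]>.06)&(P[...,1]<.15);print('max z near',np.nanmax(P[m][:,2]))
E
```

```text
time: 14.83
tool_pos: [0.4571, 0.0363, 0.2552]
tool_rot: [3.141, -0.003, -3.139]
contact_force: [0.7, 0.4, -0.4]
opening: 0.0596
grip_force: 0.0
[0.45711497 0.036347   0.25523281] [ 3.14123443 -0.00322143 -3.13873682] 0.0596455740147329 0.0
(341, array([0.4586, 0.0366]), array([0.4608, 0.0366]), array([0.4587, 0.0366]), np.float64(0.0134), np.float64(0.0312))
(89, array([ 0.6038, -0.0409]), array([ 0.6009, -0.0459]), array([ 0.6037, -0.0412]), np.float64(0.0207), np.float64(0.0272))
max z near 0.5317269066804283
```

View pics/w11.png

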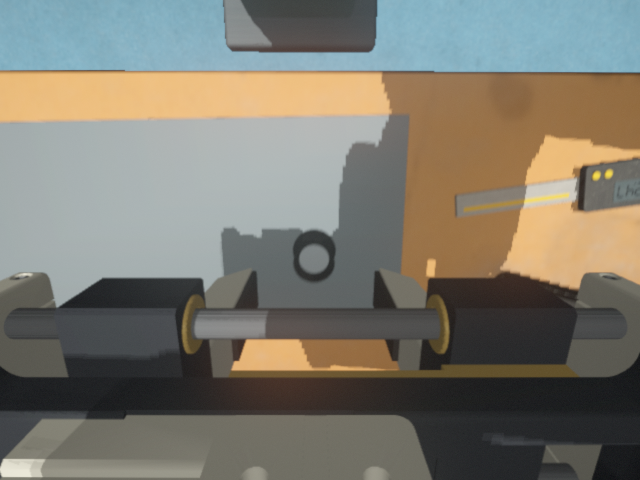

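Loupe at (314,257) between the fingers, brass ring seated at 27.2 mm. I check the height of the black case to the right before descending.

Run:
```python
from w import *
for f in ('w1','side0'):
    a=load(f);P=pts(a,a['d']);m=(P[...,0]>.40)&(P[...,0]<.51)&(P[...,1]>.06)&(P[...,1]<.17)&(P[...,2]<.2);print(f,np.nanmax(P[m][:,2]),P[m&(P[...,2]>.02)][:,:2].min(0))
```

```text
w1 0.03825806533844245 [0.47607612 0.15802348]
side0 0.039662307929497764 [0.47480252 0.15306836]
```

```bash
python3 -m crank '[[0.3,-1,0,20,0],[0.3,-1,0,40,0],[0.3,-1,0,56,0],[0.3,-1,0,62,0],[0.3,-1,0,62,0],[-0.1,-1,0,62,0],[-0.45,-1,0,62,0],[-0.45,-1,0,62,0],[-0.45,-1,0,62,0],[-0.45,-1,0,62,0],[-0.45,-1,0,62,0]]' 10
python3 -m crank '[[-0.45,0,0,-30,0],[-0.45,0,0,-62,0],[-0.45,0,-30,-62,0],[-0.45,-10,-60,-62,0],[-0.45,-20,-95,-62,0],[-0.45,-30,-130,-62,0],[-0.45,-40,-165,-62,0],[-0.45,-50,-200,-62,0],[-0.45,-60,-235,-62,0],[-0.45,-70,-270,-62,0],[-0.45,-80,-300,-62,0]]'
```

```text
time: 15.85
tool_pos: [0.461, 0.0353, 0.1939]
tool_rot: [-3.141, 0.001, -3.14]
contact_force: [0.4, 0.5, 2.4]
opening: 0.0273
grip_force: 10.1
time: 16.77
tool_pos: [0.5413, -0.267, 0.2555]
tool_rot: [-3.141, 0.0, -3.141]
contact_force: [0.7, 0.2, -0.8]
opening: 0.0277
grip_force: 10.0
```

```bash
python3 -m crank '[[-0.45,-15,-30,0,0],[-0.45,-30,-60,0,0],[-0.45,-47,-87,0,0],[-0.45,-47,-87,0,0],[-0.45,-47,-87,0,0],[-0.45,-47,-87,0,0]]'
python3 - <<'E'
from w import *
s=telemetry.observe();print(s['tool_pos'],s['tool_rot'],s['opening'],s['grip_force'])
p,d,c=grab('wrist','w12');P=pts(c,d)
c0=(.586,-.351)
m=(np.hypot(P[...,0]-c0[0],P[...,1]-c0[1])<.052)&(abs(P[...,2]-.0175)<.003);Q=P[m]
print(cv2.minAreaRect(Q[:,:2].astype(np.float32)*1000))
E
```

```text
time: 17.27
tool_pos: [0.588, -0.351, 0.2548]
tool_rot: [3.14, -0.001, -3.14]
contact_force: [-0.4, -0.3, -1.0]
opening: 0.0276
grip_force: 10.0
[ 0.5879705  -0.35100214  0.25482734] [ 3.14028301e+00 -1.31821466e-03 -3.14034001e+00] 0.02760259485740778 9.966257717460394
((582.4232177734375, -350.6606140136719), (63.072265625, 68.1258544921875), 0.8300827741622925)
```

View pics/w12.png

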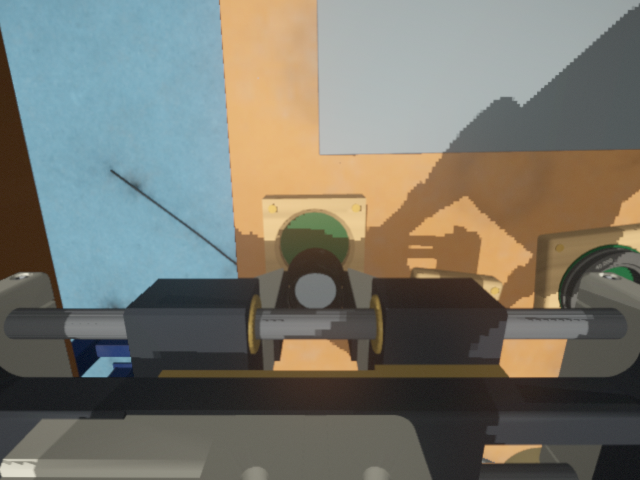

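Loupe (316,290) hangs upright over the well. Lower to just above the felt and release.

```bash
python3 -m crank '[[-0.45,1,0,15,0],[-0.45,1,0,30,0],[-0.45,1,0,42,0],[-0.45,1,0,50,0],[-0.45,1,0,53.5,0],[-0.45,1,0,53.5,0]]'; python3 -m crank '[[-0.45,0,0,1,0],[-0.45,0,0,1,0],[-0.2,0,0,1,0],[0,0,0,1,0],[0.1,0,0,1,0],[0.1,0,0,1,0],[0.1,0,0,-20,0],[0.1,0,0,-50,0],[0.1,0,0,-90,0],[0.1,0,0,-130,0]]'
python3 -m crank '[[0.1,-20,30,-20,0],[0.1,-40,60,-20,0],[0.1,-60,100,-20,0],[0.1,-80,140,-20,0],[0.1,-80,140,-20,0],[0.1,-80,140,-20,0]]'
python3 - <<'E'
from w import *
s=telemetry.observe();print(s['tool_pos'],s['contact_force'])
p,d,c=grab('wrist','w13');P=pts(c,d)
for k,c0,r,z in (('L',(.6144,-.1444),.031,.0285),('S',(.6397,-.2499),.0235,.0305),('B',(.6055,-.038),.0205,.0275),('O',(.585,-.3507),.0155,.039)): print(k,top(P,c0,r,z,.003))
E
```

```text
time: 17.82
tool_pos: [0.5872, -0.351, 0.2012]
tool_rot: [3.141, -0.001, -3.14]
contact_force: [0.1, 0.4, -0.6]
opening: 0.0276
grip_force: 10.0
time: 18.65
tool_pos: [0.5871, -0.3514, 0.3326]
tool_rot: [3.14, -0.002, -3.14]
contact_force: [1.5, -1.3, -0.0]
opening: 0.0506
grip_force: 0.0
time: 19.15
tool_pos: [0.6683, -0.2081, 0.352]
tool_rot: [3.141, 0.0, -3.136]
contact_force: [0.4, -0.8, 0.1]
opening: 0.0507
grip_force: 0.0
[ 0.66830828 -0.20813556  0.35198465] [ 0.3605164  -0.83404682  0.13923821]
L (2300, array([ 0.6152, -0.1452]), array([ 0.6143, -0.1451]), array([ 0.6152, -0.1452]), np.float64(0.0308), np.float64(0.028))
S (1488, array([ 0.6389, -0.2492]), array([ 0.6384, -0.249 ]), array([ 0.639 , -0.2491]), np.float64(0.0234), np.float64(0.0299))
B (631, array([ 0.6057, -0.0393]), array([ 0.6051, -0.0405]), array([ 0.6054, -0.0394]), np.float64(0.0207), np.float64(0.0275))
O (196, array([ 0.586, -0.351]), array([ 0.5854, -0.3527]), array([ 0.5858, -0.351 ]), np.float64(0.0133), np.float64(0.0376))
```

View pics/w13.png

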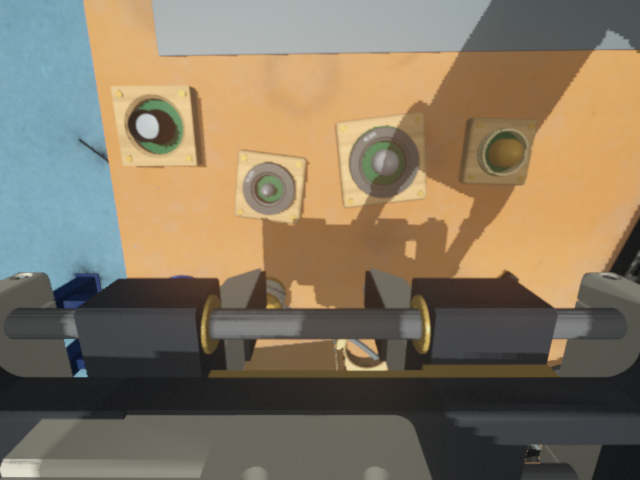

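All four are in place: loupe upright (155,126), small ring (269,189), large ring (384,161), brass ring (504,152). Their tops are at the expected heights.

```bash
python3 -c "
from cell import ticket; print(ticket.hand_in())"
```

```text
the job is handed in; nothing more can be done
None
```

I laid the three rings flat on their own pins, stood the loupe upright in its well, and handed the job in at about 19 s; I never moved the oil bottle or caliper.

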